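Shut and latch the lock-up cage for customers' bags

TASK

Close up the lock-up cage for the customers' bags: take the latch by its ball knob, lift the bar, swing the gate gently shut against its sprung buffer, pass the bar over the striker and let it drop fully home into the catch, then let go so that the gate stays latched. Do not slam the gate, do not ram, force or drop the bar against the striker, and leave the bags and the other things on and around the cage where they are.

Things in the scene. Friction and masses are not known exactly. Their poses are not given: they have to be found in the camera images.
- cage: Grey steel-mesh lock-up cage fixed to the bench, 440 wide (its y) x 257 deep (its x) x 190 high, roofed. Origin: centre of its underside at bench level. Its front (the side with the gate) faces its own -x; y to the left seen from the robot, z up. The gate's plane when shut is 120 mm in front of the origin (x = -120).
- gate_hinge (a point): Point on the gate's upright hinge axis, 150 mm above the bench, at the left of the cage's front: (-120, 185, 150) mm in the cage's frame. The gate leaf reaches 269 mm from the axis; its top edge is 170 mm above the bench. It swings with slight friction (about 1.1 kg) and stays where it is left, until it meets the buffer.
- gate (a joint): Opening of the gate, rad. 0: in the plane of the cage's front; positive: open, free edge towards the robot; from hinge to free edge is (-sin q, -cos q) in the cage's frame. Stops at -0.07 (inward). A soft sprung buffer (0.2 N/mm, 262 mm from the hinge) meets the gate at about 0.055 and pushes it open again unless the latch holds it.
- latch (a joint): Lift of the latch bar, rad, about its pivot on the gate. 0: level, as when seated on the floor of the catch's slot; positive: nose raised. Free range -0.05 (hanging, gate open) to 0.25 (top stop). It falls by its own weight (about 3 N at the knob). The nose clears the striker from about 0.085; resting on top of the striker it reads about 0.08.
- bar: Flat steel latch bar, 260 long x 24 high x 8 mm thick, on the robot's side of the gate. Origin on its pivot: 90 mm from the hinge axis along the gate, 30 mm in front of the gate's plane, 150 mm above the bench. Own -y runs to the nose, which ends 235 mm from the pivot; own x is normal to the gate.
- knob_center (a point): Centre of the black ball knob, 30 mm diameter, on a 10 mm thick steel stem that rises from the bar. In the bar's frame it lies at (0, -155, 85) mm, so 235 mm above the bench with the bar level, 45 mm above the cage's roof. The ball can be gripped from above with any yaw; lifting it moves it along a circle about the bar's pivot.
- catch_seat (a point): Fixed point of the cage where the drawing puts the middle of the catch's slot floor: (-150, -117.5, 138) mm in the cage's frame, 302.5 mm from the hinge line. The catch is bolted on through slotted holes: its real slot lies up to 10 mm nearer to the robot or farther away (along the cage's x) and is not measured; it has to be found by feel.
- bag_tan: Tan bag, 150 x 70 x 115 mm with handle, loose in the cage. Origin under its centre.
- bag_pink: Pink bag, 130 x 60 x 100 mm with handle, loose in the cage. Origin under its centre.
- spool: Cream thread spool, 48 mm diameter, 52 high, loose on the cage's roof. Origin under its centre.
- card_case: Brown card case, 75 x 105 x 22 mm, loose on the cage's roof. Origin under its centre.
- glue_jar: Amber glue jar, 60 mm diameter, 75 high, on the bench in front of the cage's right end. Origin under its centre.
- edge_paint: Small black bottle, 36 mm diameter, 85 high, on the bench at the left. Origin under its centre.
- mallet: Mallet 260 mm long with a wooden handle, lying on the bench at the right. Origin at its middle.
- press_weight: Dark steel pressing weight, 76 mm diameter, 62 high, on the bench at the left. Origin under its centre.
- post_foot (a point): Foot, at bench level, of the 17 x 24 mm latch post that carries the catch: a steel U, slot 10 mm wide between the striker (robot's side, square lip without ramp, 16 mm thick) and an inner cheek (6 mm thick), both 16 mm above the slot floor and 25 long. The bar has 2 mm of play. Resting on the striker it slides easily and falls in when it comes over the slot; raised, it can pass beyond it.

How it is judged:
By the outcome, as a careful person would: the job done as asked, in the order asked, and still so for the second after the job is handed in, with the robot touching nothing.
It also fails if it takes over 58 s, if anything falls off the work surface, if the arm or the gripper's body presses on something with over 40 N, if the wrist force passes 120 N, or if a joint passes its speed limit or range.

ROBOT

A 6-joint arm with a two-finger parallel gripper is mounted at the origin on the work surface. World frame = base frame: x ahead of the robot, y to its left, z up, the work surface at z = 0. Lengths are in m, angles in rad, forces in N, time in s.
With the tool pointing down it reaches from about 0.325 to 0.85 m from the base axis. Payload 15.5 kg.
Tool frame: the origin (TCP) lies at the very end of the fingers, on their centre line; the grasp point (between the pads) lies 19 mm behind it (robot.grip_point_offset is the distance from the TCP to the grasp point, in m); z points along the fingers, y is the line along which they close (so a half turn about z gives the same grasp; the last joint's range is limited). The gripper opens to 91 mm and grips with 3 to 60 N. Pads are 32 mm wide; open, the fingers measure 118 mm over their backs; the gripper's body (76 mm by 178 mm) begins 60 mm behind the grasp point.
Start: joints at [1.234, 0.494, 1.345, -0, 1.302, -0.096], TCP at [0.149, 0.607, 0.214] pointing down, gripper open.
Joint ranges: [-2.91, 2.91], [-0.82, 2.16], [0.22, 2.67], [-1.22, 4.37], [0.12, 2.79], [-3.08, 3.08]. Speed limits (rad/s): [1.89, 1.89, 2.57, 3.01, 3.01, 3.01].

INTERFACE

Orientations are given as a rotation vector (axis times angle).
In Python, from bench import robot, cams, models gives the robot as it stands. The module is installed in compiled form; this text tells all that it offers.
- The arm moves only by the shell command python3 -m handwheel 'ROWS'. ROWS is a JSON object of lists of equal length, an entry for each row: "rot": the turn, a rotation vector about the tool's x, y, z in rad, a list of three; "slide": the shift along the tool's x, y, z in m, a list of three; "hand": the closure, from 0 (fully open) to 1 (shut). A call has 1 to 20 rows; each row shifts and turns the commanded pose from where the row before left it, along the tool's axes as they then stand; what a row does not reach is not made up. A row lasts 1/8 s, in which the tool goes at most 62.5 mm and 10.7 degrees, less where a joint would pass 70% of its speed; a pose out of reach is approached as far as the arm can. A call is refused whole if a number of a shift passes 0.0625 or a number of a turn 0.188, either way. A call with a gripper value outside its range is refused whole. The fingers move at their own pace and stop on an object; the grip force is fixed at half the most. Time passes only in rows, so rows that do not move let the fingers close. It gives the time, the measured TCP pose, the force, the opening and the grip force at its end, in the units of the state.
- robot.state(): the state, without advancing time (a new reading comes with each control period).
- cams.snapshot(name): name is "side" or "top" or "wrist"; returns a dict with "color" (420x560x3 uint8, red, green, blue), "depth" (420x560 float32, m along the optical axis (not along the pixel's ray), 0 where there is no reading), "mtx" (3x3 intrinsics, pixels), "R" (3x3) and "t" (3): a world point X has camera coordinates R X + t. Camera axes: x right, y down, z forward; pixel columns grow to the right and rows downward; lengths in m; the calibration is good to about 2 mm. A picture is of the moment at which its call begins.
- robot.job_done(): hands the job in; it is judged then, once.
Trained networks look in a picture, given as the dict that the camera call returned (one of the last four; its "shot" number tells which), for a name from the list of things; names that differ only in an ending like _2 or _b are one class to them, and where a whole thing is asked for, a point or a joint stands for the part that bears it (a point fixed in the world has none). Each returns a list of dicts, best first, with "score" (0 to 1); they miss things now and then, are a little off and sometimes report something else, mostly with a low value. They report only what shows in the picture. A call takes as long as a camera call.
- models.find_in(picture, label): "location" ([column, row] in pixels, amid what is visible of it).
The state is a dict: "clock": time; "q": joint angles; "dq": joint speeds; "tau": joint torques, N m; "position": TCP position; "tcp_rot": TCP orientation; "wrist_force": force on the tool from outside, world axes, zero at the start; "torque": the same for the moment, N m; "grip_width": opening from 0.0 (shut) to 1.0 (fully open); "finger_force": force on a finger pad.
Only numpy, scipy, OpenCV 4.12 (cv2) and the standard library are available. Lean on these libraries where they do the work, as an engineer would, in place of code of your own. Each camera call takes 0.05 s, during which the arm holds its last target. There are 200 camera calls.

## Working session

There is one attempt and no reset: what is moved stays moved. The work goes in short steps, Python scripts to look and compute and a shell command to move; the robot and the scene stay as the last step left them, time stands still between calls to the robot, and variables do not carry over. Pictures are saved under pics/ and viewed, at most 10 in all, crops included, and the job is handed in when it is done.

```bash
mkdir -p pics; cat > h.py <<'E'
import numpy as np, cv2
from bench import robot, cams, models
def snap(n,f=None):
    p=cams.snapshot(n)
    if f: cv2.imwrite('pics/'+f,p['color'][:,:,::-1])
    return p
def world(p,uv,d=None):
    u,v=uv
    if d is None:
        w=p['depth'][int(v)-2:int(v)+3,int(u)-2:int(u)+3]; w=w[w>0]; d=np.median(w) if w.size else np.nan
    c=d*np.linalg.solve(p['mtx'],[u,v,1.]); return p['R'].T@(c-p['t'])
def cloud(p):
    h,w=p['depth'].shape; v,u=np.mgrid[:h,:w]; d=p['depth']
    c=np.stack([u*d,v*d,d],-1)@np.linalg.inv(p['mtx']).T
    return (c-p['t'])@p['R']
E
python3 - <<'E'
from h import *
np.set_printoptions(precision=4,suppress=True)
s=robot.state(); print(s)
for n in ['top','side']:
    p=snap(n,n+'0.png')
    print(n,'cam',-p['R'].T@p['t'])
    for l in ['cage','gate','latch','bar','knob_center','catch_seat','post_foot','gate_hinge','spool','card_case','glue_jar','edge_paint','press_weight','mallet']:
        for r in models.find_in(p,l)[:2]:
            print(l,np.round(r['location']),round(r['score'],2),world(p,r['location']))
E
```

```text
{'clock': 0.0, 'q': array([ 1.2345,  0.4942,  1.3461,  0.    ,  1.3025, -0.0955]), 'dq': array([ 0.0032, -0.0005, -0.001 ,  0.0006,  0.001 , -0.0005]), 'tau': array([  0.0028, -87.881 , -38.1855,   0.0708,   0.0533,  -0.0002]), 'position': array([0.1489, 0.6066, 0.2133]), 'tcp_rot': array([-0.3773, -3.1186,  0.0018]), 'wrist_force': array([-0.1648, -0.3354, -0.5679]), 'torque': array([-0.0181, -0.002 , -0.0098]), 'finger_force': 0.0, 'grip_width': 0.9983623433719905}
top cam [ 0.3045 -0.0059  1.7825]
cage [296. 185.] 0.71 [ 0.7235 -0.0648  0.007 ]
cage [324. 184.] 0.64 [ 0.7053 -0.1573  0.0988]
gate [276. 231.] 0.93 [0.5584 0.0058 0.0353]
latch [288. 244.] 0.54 [ 0.4979 -0.0334  0.1579]
bar [286. 244.] 0.53 [ 0.4981 -0.0293  0.1587]
knob_center [302. 250.] 0.45 [ 0.4704 -0.0749  0.2345]
catch_seat [299. 192.] 0.81 [ 0.6988 -0.0765  0.0063]
post_foot [298. 190.] 0.83 [ 0.7079 -0.0749  0.0042]
gate_hinge [279. 228.] 0.93 [ 0.5467 -0.0068  0.1679]
spool [268. 154.] 0.52 [0.7665 0.0283 0.2426]
card_case [325. 167.] 0.58 [ 0.7322 -0.1505  0.2134]
glue_jar [344. 240.] 0.74 [ 0.5201 -0.2228
[... 455 characters left out ...]
.] 0.55 [0.5043 0.0255 0.0091]
bar [256. 220.] 0.23 [ 0.5288 -0.0371  0.1692]
knob_center [234. 220.] 0.61 [ 0.4784 -0.0711  0.241 ]
catch_seat [306. 248.] 0.82 [ 0.6892 -0.0479  0.0026]
post_foot [306. 247.] 0.96 [ 0.6895 -0.0463  0.0031]
gate_hinge [254. 220.] 0.68 [ 0.525  -0.0406  0.1736]
spool [340. 206.] 0.84 [0.7625 0.0304 0.241 ]
spool [258. 219.] 0.16 [ 0.5325 -0.0336  0.1686]
card_case [318. 275.] 0.67 [ 0.7382 -0.1713  0.2116]
card_case [304. 242.] 0.24 [ 0.6767 -0.03    0.0042]
glue_jar [241. 291.] 0.69 [ 0.5225 -0.2397  0.0747]
edge_paint [292. 100.] 0.53 [0.543  0.4468 0.0533]
press_weight [243.  95.] 0.87 [0.3682 0.4404 0.0364]
mallet [190. 354.] 0.97 [ 0.4126 -0.447   0.0265]
```

```bash
python3 - <<'E'
import cv2
a=cv2.imread('pics/top0.png');cv2.imwrite('pics/c1.png',cv2.resize(a[130:290,180:380],(750,600),interpolation=cv2.INTER_CUBIC))
E
```

```text
(no output)
```

View pics/c1.png

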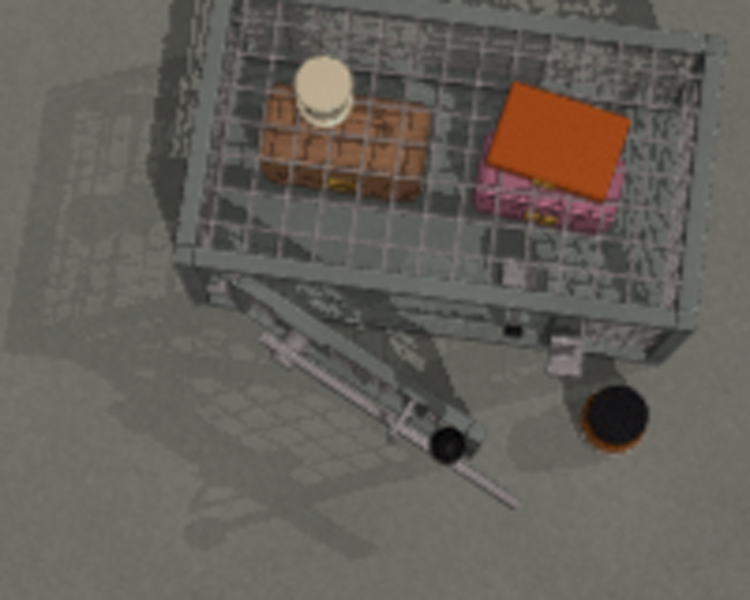

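The top view shows the cage yawed slightly, with the gate open about 0.5 rad. The knob is at about px (299,248), the catch at about (331,223), and the glue jar at about (344,241), clear of the bar's nose. Next I fit the cage and gate.

```bash
cat > fit.py <<'E'
from h import *
np.set_printoptions(precision=4,suppress=True)
for n in ['top','side']:
    p=snap(n); W=cloud(p); X=W.reshape(-1,3); ok=p['depth'].ravel()>0
    r=ok&(abs(X[:,2]-.188)<.012)&(X[:,0]>.5)&(X[:,0]<1.)&(abs(X[:,1])<.4)
    pts=X[r]; print(n,len(pts), np.median(pts[:,2]))
    # outer rectangle: minAreaRect after removing stragglers
    img=np.zeros((600,800),np.uint8)
    ij=((pts[:,:2]-[.45,-.4])/.001).astype(int); 
    m=cv2.minAreaRect(pts[:,:2].astype(np.float32)); print(m); print(cv2.boxPoints(m))
    g=ok&(abs(X[:,2]-.166)<.008)&(X[:,0]>.42)&(X[:,0]<.64)&(abs(X[:,1])<.22)
    print('z.166',g.sum())
    k=ok&(X[:,2]>.225)&(X[:,2]<.26)&(X[:,0]>.40)&(X[:,0]<.6)&(abs(X[:,1])<.25)
    kp=X[k]; print('knob pts',len(kp),kp.min(0),kp.max(0),kp.mean(0))
    # sphere fit fixed radius
    from scipy.optimize import least_squares
    s=least_squares(lambda c:np.linalg.norm(kp-c,axis=1)-.015,kp.mean(0)-[0,0,.01],loss='soft_l1',f_scale=.002); print('sphere',s.x,s.cost)
    b=ok&(X[:,2]>.13)&(X[:,2]<.175)&(X[:,0]>.42)&(X[:,0]<.64)&(X[:,1]>-.2)&(X[:,1]<.2)
    np.save('b_%s.npy'%n,X[b])
E
python3 fit.py; python3 - <<'E'
import numpy as np,cv2
a=np.zeros((600,800,3),np.uint8)
for n,c in (('top',(0,255,255)),('side',(255,120,0))):
    X=np.load('b_%s.npy'%n)
    for x,y,z in X: cv2.circle(a,(int((.2-y)*1900+10),int((.64-x)*1900*1.3+10)),2,c,-1)
cv2.imwrite('pics/plan.png',a)
E
```

```text
top 3754 0.1900942609414324
((0.6807883381843567, -0.06579293310642242), (0.441910982131958, 0.3628615736961365), 82.3746566772461)
[[ 0.4716 -0.2607]
 [ 0.8313 -0.3089]
 [ 0.8899  0.1291]
 [ 0.5303  0.1773]]
z.166 455
knob pts 77 [ 0.4615 -0.0782  0.2272] [ 0.4896 -0.0509  0.2526] [ 0.4753 -0.0647  0.2374]
sphere [ 0.4756 -0.0652  0.228 ] 0.00014845212805300907
side 4500 0.18984364851646662
((0.6791797876358032, -0.06866343319416046), (0.44219258427619934, 0.36051562428474426), 82.34390258789062)
[[ 0.4711 -0.2638]
 [ 0.8284 -0.3118]
 [ 0.8873  0.1264]
 [ 0.53    0.1745]]
z.166 532
knob pts 86 [ 0.4611 -0.0831  0.2264] [ 0.4885 -0.0544  0.2462] [ 0.4752 -0.0706  0.2374]
sphere [ 0.4747 -0.0683  0.2284] 0.00015350551380870138
```

View pics/plan.png

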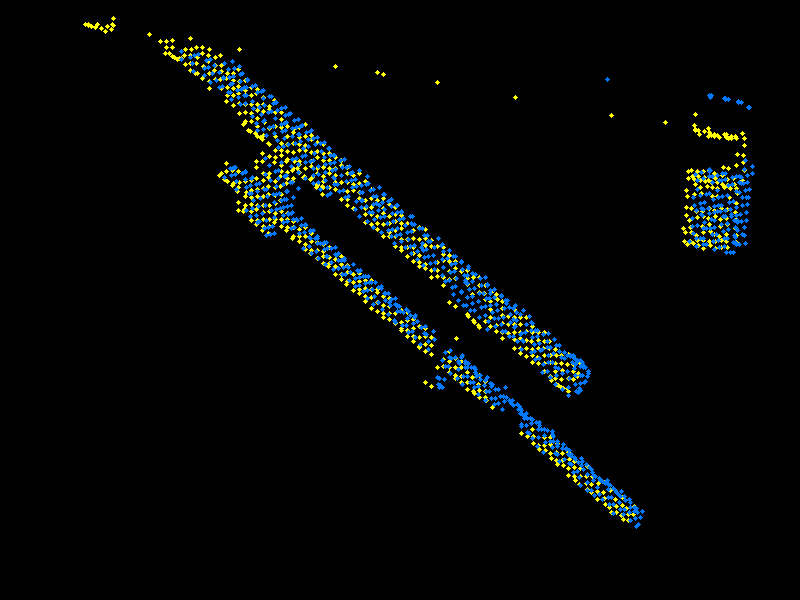

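Plan view: gate leaf (upper diagonal band), bar (lower band with knob gap at about (440,350)), and catch block at (685–745,170–250). I'll refine these in the cage frame.

```bash
cat > cage.py <<'E'
from h import *
yaw=-.133; Rc=np.array([[np.cos(yaw),-np.sin(yaw)],[np.sin(yaw),np.cos(yaw)]]); O=np.array([.7319,-.0743])
def c2w(xy): return O+Rc@np.asarray(xy)
def w2c(P): return (np.asarray(P)[...,:2]-O)@Rc
E
python3 - <<'E'
from cage import *
np.set_printoptions(precision=4,suppress=True)
H=np.array([-.12,.185])
for n in ['top','side','top','side']:
    p=snap(n); X=cloud(p)[p['depth']>0]; C=np.c_[w2c(X),X[:,2]]
    r=C[(abs(C[:,2]-.19)<.006)&(abs(C[:,0])<.16)&(abs(C[:,1])<.25)]
    bk=[np.percentile(r[(abs(r[:,0]-s*.11)<.03)&(abs(r[:,1])<.19),0],q) for s,q in((-1,2),(1,98))]
    sd=[np.percentile(r[(abs(r[:,1]-s*.2)<.03)&(abs(r[:,0])<.1),1],q) for s,q in((-1,2),(1,98))]
    print(n,'roof x',bk,'y',sd)
    for s in(-1,1):
        e=r[(abs(r[:,0])<.09)&(abs(r[:,1]-s*.21)<.013)]; print('  side slope',np.polyfit(e[:,0],e[:,1],1))
    k=C[(C[:,0]>-.21)&(C[:,0]<-.125)&(C[:,1]<-.09)&(C[:,1]>-.15)&(C[:,2]>.12)&(C[:,2]<.18)]
    print('  catch',len(k),k.min(0),k.max(0),np.percentile(k,[3,97],axis=0))
    for a in np.arange(-.19,-.13,.003):
        z=k[(k[:,0]>=a)&(k[:,0]<a+.003)]; 
        if n=='top' and len(z): print('   %.3f'%a,len(z),np.median(z[:,2]).round(4),z[:,2].min().round(4))
    g=X[(abs(X[:,2]-.168)<.008)]; gc=w2c(g)-H
    th=np.arctan2(-gc[:,0],-gc[:,1]); rr=np.hypot(*gc.T); m=(rr>.1)&(rr<.265)&(th>.1)&(th<.9)
    print('  gate med angle',np.median(th[m]),m.sum(), 'rmax',np.percentile(rr[m],99))
    b=X[(abs(X[:,2]-.152)<.02)]; bc=w2c(b)-H; q=np.median(th[m])
    al=np.array([-np.sin(q),-np.cos(q)]); nr=np.array([-np.cos(q),np.sin(q)])
    u=bc@al; w=bc@nr; mm=(abs(w-.03)<.008)&(u>.15)&(u<.34)
    print('  bar z slope',np.polyfit(u[mm],b[mm,2],1),'offset slope',np.polyfit(u[mm],w[mm],1), 'w med',np.median(w[mm]),'umax',u[mm].max())
    L=-.05; uk=.09+.155*np.cos(L)-.085*np.sin(L); print('  knob pred',c2w(H+al*uk+nr*.03),'z',.15+.155*np.sin(L)+.085*np.cos(L), uk)
E
```

```text
top roof x [np.float64(-0.12878744082237614), np.float64(0.12827505841006162)] y [np.float64(-0.21798593833751506), np.float64(0.22097172389650113)]
  side slope [-0.0066 -0.2092]
  side slope [-0.0016  0.2122]
  catch 139 [-0.1743 -0.1353  0.12  ] [-0.1252 -0.1027  0.178 ] [[-0.1734 -0.1321  0.1259]
 [-0.1274 -0.1034  0.1712]]
   -0.175 12 0.1507 0.1351
   -0.172 9 0.1529 0.1321
   -0.169 7 0.1545 0.1414
   -0.166 11 0.1541 0.1386
   -0.163 7 0.1539 0.1439
   -0.160 7 0.1532 0.143
   -0.157 3 0.1412 0.1393
   -0.154 9 0.1402 0.1347
   -0.151 8 0.1396 0.1371
   -0.148 15 0.1468 0.1348
   -0.145 7 0.1516 0.1375
   -0.142 5 0.1494 0.1312
   -0.139 1 0.1322 0.1322
   -0.136 2 0.1341 0.1339
   -0.133 1 0.1339 0.1339
  gate med angle 0.4624047344436642 264 rmax 0.26250816386737197
  bar z slope [-0.0465  0.1636] offset slope [-0.0128  0.0312] w med 0.028565118548008972 umax 0.322879509562649
  knob pred [ 0.473  -0.0644] z 0.227147000896617 0.2490545197492274
side roof x [np.float64(-0.12958081288824538), np.float64(0.12634299565371213)] y [np.float64(-0.2218306285236408), np.float64(0.21
[... 1289 characters left out ...]
.0313] w med 0.02837435220440567 umax 0.322857250501328
  knob pred [ 0.4727 -0.0642] z 0.227147000896617 0.2490545197492274
side roof x [np.float64(-0.12944755490741894), np.float64(0.12629944207869687)] y [np.float64(-0.22193424668305337), np.float64(0.21757841302655118)]
  side slope [ 0.0009 -0.2134]
  side slope [0.0001 0.208 ]
  catch 135 [-0.1747 -0.1369  0.1209] [-0.1365 -0.1073  0.1593] [[-0.1732 -0.1357  0.1253]
 [-0.1418 -0.1081  0.1583]]
  gate med angle 0.4536897621373151 340 rmax 0.26257001784471995
  bar z slope [-0.044   0.1617] offset slope [-0.0069  0.0292] w med 0.02666789503767003 umax 0.3270040958459355
  knob pred [ 0.4746 -0.0658] z 0.227147000896617 0.2490545197492274
```

```bash
cat > st.py <<'E'
from cage import *
from scipy.spatial.transform import Rotation as Ro
np.set_printoptions(precision=4,suppress=True)
H=np.array([-.12,.185])
def knob(q,L):
    al=np.array([-np.sin(q),-np.cos(q)]); nr=np.array([-np.cos(q),np.sin(q)])
    u=.09+.155*np.cos(L)-.085*np.sin(L)
    return np.r_[c2w(H+al*u+nr*.03),.15+.155*np.sin(L)+.085*np.cos(L)]
def tool(): s=robot.state(); return s,Ro.from_rotvec(s['tcp_rot']).as_matrix()
E
python3 - <<'E'
from st import *
s,R=tool(); print(R)
ya=np.arctan2(R[1,1],R[0,1]); print('tool y angle',ya,'q6',s['q'][5])
for t in (-.591,2.551):
    print('dyaw world',t-ya)
T=np.array([.4745,-.066,.2685])
print('slide now',R.T@(T-s['position']))
for q in(.458,.2,.1,.01): print(q,knob(q,-.05),knob(q,.13))
E
```

```text
[[-0.9712  0.2385  0.    ]
 [ 0.2385  0.9712 -0.    ]
 [-0.     -0.     -1.    ]]
tool y angle 1.3300153591571693 q6 -0.09551585946567936
dyaw world -1.9210153591571693
dyaw world 1.2209846408428309
slide now [-0.4765 -0.576  -0.0546]
0.458 [ 0.4738 -0.0651  0.2271] [ 0.4829 -0.0515  0.2544]
0.2 [ 0.5277 -0.1006  0.2271] [ 0.5331 -0.0851  0.2544]
0.1 [ 0.5508 -0.1104  0.2271] [ 0.5546 -0.0945  0.2544]
0.01 [ 0.5723 -0.1173  0.2271] [ 0.5746 -0.101   0.2544]
```

```bash
python3 -m handwheel '{"rot":[[0,0,0],[0,0,0],[0,0,0],[0,0,0],[0,0,0],[0,0,0],[0,0,0],[0,0,0],[0,0,0],[0,0,0],[0,0,0],[0,0,0],[0,0,0],[0,0,0]],"slide":[[-0.034,-0.041,-0.004],[-0.034,-0.041,-0.004],[-0.034,-0.041,-0.004],[-0.034,-0.041,-0.004],[-0.034,-0.041,-0.004],[-0.034,-0.041,-0.004],[-0.034,-0.041,-0.004],[-0.034,-0.041,-0.004],[-0.034,-0.041,-0.004],[-0.034,-0.041,-0.004],[-0.034,-0.041,-0.004],[-0.034,-0.041,-0.004],[-0.034,-0.041,-0.004],[-0.034,-0.041,-0.004]],"hand":[0,0,0,0,0,0,0,0,0,0,0,0,0,0]}'
python3 -m handwheel '{"rot":[[0,0,0.16],[0,0,0.16],[0,0,0.16],[0,0,0.16],[0,0,0.16],[0,0,0.16],[0,0,0.16],[0,0,0.16],[0,0,0.16],[0,0,0.16],[0,0,0.16],[0,0,0.16],[0,0,0]],"slide":[[0,0,0],[0,0,0],[0,0,0],[0,0,0],[0,0,0],[0,0,0],[0,0,0],[0,0,0],[0,0,0],[0,0,0],[0,0,0],[0,0,0],[0,0,0]],"hand":[0,0,0,0,0,0,0,0,0,0,0,0,0]}'
python3 - <<'E'
from st import *
s,R=tool();print(R,s['position'],s['q'],s['wrist_force'])
p=snap('wrist','w1.png')
X=cloud(p)[p['depth']>0]
k=X[(X[:,2]>.222)&(X[:,2]<.25)&(np.hypot(X[:,0]-.4745,X[:,1]+.066)<.03)]
print(len(k),k.min(0),k.max(0))
from scipy.optimize import least_squares
f=least_squares(lambda c:np.linalg.norm(k-c,axis=1)-.015,[.4745,-.066,.227],loss='soft_l1',f_scale=.001).x;print(f)
for T in ([.4745,-.066,.2085],f-[0,0,.019]): print('slide',R.T@(T-s['position']))
E
```

```text
clock: 3.55
position: [0.475, -0.0658, 0.2703]
tcp_rot: [0.378, 3.118, 0.0]
wrist_force: [0.8, 0.7, 0.0]
grip_width: 1.002
finger_force: 0.0
clock: 5.18
position: [0.4744, -0.064, 0.27]
tcp_rot: [2.771, 1.481, 0.0]
wrist_force: [-0.6, 0.7, -0.2]
grip_width: 0.999
finger_force: 0.0
[[ 0.5557  0.8314  0.0002]
 [ 0.8314 -0.5557 -0.    ]
 [ 0.0001  0.0002 -1.    ]] [ 0.4744 -0.064   0.27  ] [-0.2589  0.2287  1.6093  0.      1.3034  0.3304] [-0.6036  0.74   -0.221 ]
1768 [ 0.4615 -0.0818  0.2249] [ 0.4909 -0.0526  0.2448]
[ 0.476  -0.0676  0.2284]
slide [-0.0016  0.0012  0.0615]
slide [-0.0021  0.0033  0.0606]
```

View pics/w1.png

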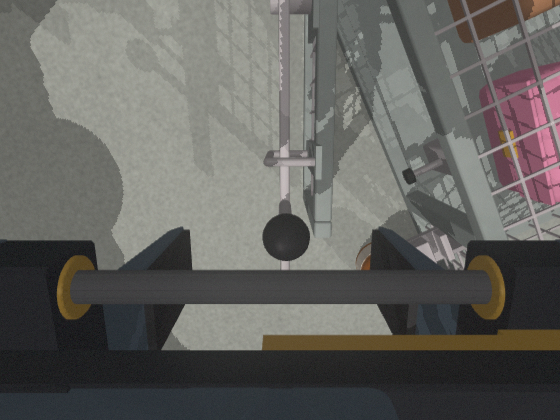

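The wrist view shows the knob centred between the fingers at (286,237), with the bar parallel to the pads. I'll descend and grip.

```bash
python3 -m handwheel '{"rot":[[0,0,0],[0,0,0],[0,0,0],[0,0,0],[0,0,0],[0,0,0],[0,0,0],[0,0,0],[0,0,0],[0,0,0],[0,0,0],[0,0,0],[0,0,0]],"slide":[[-0.002,0.002,0.012],[0,0,0.012],[0,0,0.012],[0,0,0.012],[0,0,0.012],[0,0,0],[0,0,0],[0,0,0],[0,0,0],[0,0,0],[0,0,0],[0,0,0],[0,0,0]],"hand":[0,0,0,0,0,0,0.3,0.6,0.75,0.9,0.9,0.9,0.9]}'
python3 - <<'E'
from st import *
s,R=tool();print(s['position'],s['wrist_force'],s['torque'],s['grip_width'],s['finger_force'])
for q in (.458,):
  P=knob(q,-.05)
  print(P)
  for L in (.05,.1,.14): print(L,R.T@(knob(q,L)-P))
E
```

```text
clock: 6.85
position: [0.475, -0.0667, 0.2099]
tcp_rot: [2.771, 1.48, 0.0]
wrist_force: [-0.9, -0.5, 0.8]
grip_width: 0.307
finger_force: 30.0
[ 0.475  -0.0667  0.2099] [-0.8845 -0.5145  0.8102] [-0.0598  0.1025 -0.0446] 0.30711211330010885 30.000371038913727
[ 0.4738 -0.0651  0.2271]
0.05 [ 0.0085  0.     -0.0155]
0.1 [ 0.0133  0.     -0.0229]
0.14 [ 0.0174  0.     -0.0286]
```

```bash
python3 -m handwheel '{"rot":[[0,0,0],[0,0,0],[0,0,0],[0,0,0],[0,0,0],[0,0,0],[0,0,0],[0,0,0],[0,0,0],[0,0,0]],"slide":[[0.0022,0,-0.0036],[0.0022,0,-0.0036],[0.0022,0,-0.0036],[0.0022,0,-0.0036],[0.0022,0,-0.0036],[0.0022,0,-0.0036],[0.0022,0,-0.0036],[0.0022,0,-0.0036],[0,0,0],[0,0,0]],"hand":[0.9,0.9,0.9,0.9,0.9,0.9,0.9,0.9,0.9,0.9]}'
cat > ql.py <<'E'
from st import *
from scipy.optimize import least_squares
s,R=tool(); P=s['position']+[0.0003,-.0007,.018]
f=least_squares(lambda v:(knob(*v)-P),[.3,.1])
t=np.arctan2(R[1,1],R[0,1])
print('q,L',f.x,'res',f.fun,'tool-yaw q',-t-.133,'F tool',R.T@s['wrist_force'],'T',R.T@s['torque'],s['clock'],s['grip_width'])
E
python3 ql.py
```

```text
clock: 8.1
position: [0.4849, -0.052, 0.2386]
tcp_rot: [-2.771, -1.48, -0.001]
wrist_force: [1.5, 1.8, -6.1]
grip_width: 0.314
finger_force: 30.0
q,L [0.4466 0.1423] res [ 0.0004  0.0005 -0.0005] tool-yaw q 0.4569289068159095 F tool [2.3626 0.2448 6.1408] T [-0.1054  0.2324 -0.0694] 8.1 0.31423187582469136
```

```bash
python3 -m handwheel '{"rot":[[0,0,-0.01],[0,0,-0.02],[0,0,-0.02],[0,0,-0.02],[0,0,-0.02],[0,0,-0.02],[0,0,-0.02],[0,0,-0.02],[0,0,-0.02],[0,0,-0.02],[0,0,-0.02],[0,0,-0.02],[0,0,-0.02],[0,0,-0.02],[0,0,-0.02],[0,0,-0.01],[0,0,0]],"slide":[[-0.0003,0.0023,0],[-0.0006,0.0046,0],[-0.0006,0.0046,0],[-0.0006,0.0046,0],[-0.0006,0.0046,0],[-0.0006,0.0046,0],[-0.0006,0.0046,0],[-0.0006,0.0046,0],[-0.0006,0.0046,0],[-0.0006,0.0046,0],[-0.0006,0.0046,0],[-0.0006,0.0046,0],[-0.0006,0.0046,0],[-0.0006,0.0046,0],[-0.0006,0.0046,0],[-0.0003,0.0023,0],[0,0,0]],"hand":[0.9,0.9,0.9,0.9,0.9,0.9,0.9,0.9,0.9,0.9,0.9,0.9,0.9,0.9,0.9,0.9,0.9]}'
python3 ql.py
python3 - <<'E'
from h import *
a=snap('side','s1.png')['color'][:,:,::-1]
cv2.imwrite('pics/s1c.png',cv2.resize(a[150:330,170:380],(700,600),interpolation=cv2.INTER_CUBIC))
E
```

```text
clock: 10.22
position: [0.5431, -0.0897, 0.2382]
tcp_rot: [-2.517, -1.878, -0.001]
wrist_force: [4.3, 8.5, -10.3]
grip_width: 0.313
finger_force: 30.0
q,L [0.1504 0.1368] res [ 0.0004  0.001  -0.0008] tool-yaw q 0.1560028208864257 F tool [ 9.3757  1.7184 10.3453] T [-0.2531  1.2815  0.0366] 10.225 0.3126971149780394
```

View pics/s1c.png

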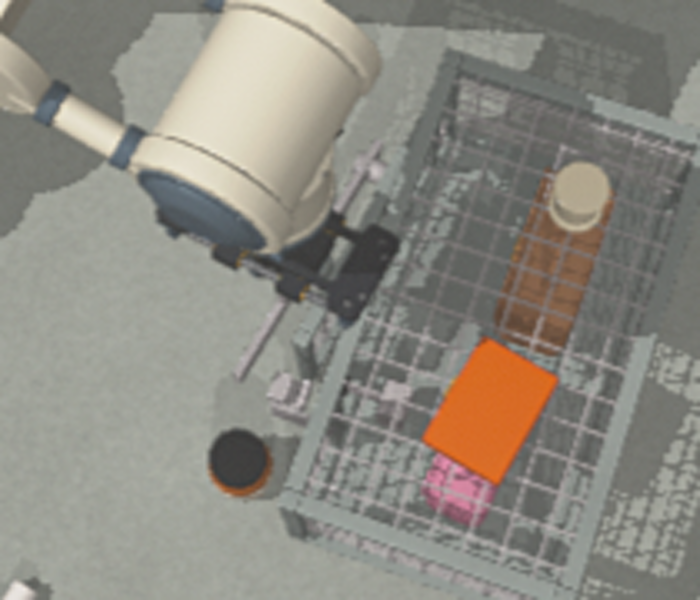

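The bar's nose at (240,375) is raised and just in front of the catch at (288,395). I'll check its height before crossing.

```bash
cat > bar.py <<'E'
from st import *
def bar(n):
    p=snap(n); X=cloud(p)[p['depth']>0]; C=np.c_[w2c(X),X[:,2]]
    b=C[(C[:,1]<-.05)&(C[:,1]>-.142)&(C[:,0]<-.135)&(C[:,0]>-.24)&(C[:,2]>.14)&(C[:,2]<.205)]
    for y in np.arange(-.14,-.05,.01):
        z=b[(b[:,1]>=y)&(b[:,1]<y+.01)]
        if len(z): 
            t=z[z[:,2]>np.percentile(z[:,2],60)]; print(n,'%.3f'%y,len(z),'top z',np.median(t[:,2]).round(4),'x',np.median(t[:,0]).round(4))
bar('side');bar('top')
E
python3 bar.py
```

```text
side -0.140 21 top z 0.1689 x -0.1843
side -0.130 48 top z 0.1901 x -0.1968
side -0.120 48 top z 0.1879 x -0.1953
side -0.110 22 top z 0.1898 x -0.1974
side -0.100 14 top z 0.1901 x -0.1961
side -0.090 26 top z 0.1891 x -0.1935
side -0.080 37 top z 0.1843 x -0.1906
side -0.070 28 top z 0.1858 x -0.1891
side -0.060 34 top z 0.1856 x -0.1871
top -0.110 13 top z 0.1928 x -0.1976
top -0.100 11 top z 0.1934 x -0.1976
top -0.090 8 top z 0.19 x -0.1947
```

```bash
python3 -m handwheel '{"rot":[[0,0,-0.01],[0,0,-0.01],[0,0,-0.01],[0,0,-0.01],[0,0,-0.01],[0,0,-0.01],[0,0,-0.01],[0,0,-0.01],[0,0,-0.01],[0,0,-0.01],[0,0,-0.01],[0,0,0]],"slide":[[0.0007,0.0023,0],[0.0002,0.0023,0],[-0.0003,0.0023,0],[-0.0003,0.0023,0],[-0.0003,0.0023,0],[-0.0003,0.0023,0],[-0.0003,0.0023,0],[-0.0003,0.0023,0],[-0.0003,0.0023,0],[-0.0003,0.0023,0],[-0.0003,0.0023,0],[0,0,0]],"hand":[0.9,0.9,0.9,0.9,0.9,0.9,0.9,0.9,0.9,0.9,0.9,0.9]}'
python3 ql.py; python3 bar.py
```

```text
clock: 11.88
position: [0.5672, -0.098, 0.2388]
tcp_rot: [2.412, 2.013, -0.0]
wrist_force: [-2.0, -3.9, -0.7]
grip_width: 0.311
finger_force: 30.0
q,L [0.0413 0.1416] res [ 0.0003  0.001  -0.0008] tool-yaw q 0.04671616739369938 F tool [-4.2404 -1.2749  0.7392] T [ 0.1219 -1.087   0.0959] 11.875 0.31113661140958937
side -0.140 27 top z 0.1914 x -0.1659
side -0.130 32 top z 0.1931 x -0.1636
side -0.120 35 top z 0.19 x -0.164
side -0.110 15 top z 0.1949 x -0.1638
side -0.100 12 top z 0.1913 x -0.1625
side -0.090 18 top z 0.1884 x -0.1649
side -0.080 18 top z 0.1878 x -0.1628
side -0.070 18 top z 0.1866 x -0.163
side -0.060 14 top z 0.1922 x -0.1613
top -0.120 17 top z 0.1848 x -0.1671
top -0.110 24 top z 0.1902 x -0.1646
top -0.100 8 top z 0.1928 x -0.1635
```

```bash
python3 -m handwheel '{"rot":[[0,0,-0.01],[0,0,-0.01],[0,0,-0.01],[0,0,0],[0,0,0],[0,0,0],[0,0,0],[0,0,0]],"slide":[[-0.0003,0.0023,0],[-0.0003,0.0023,0],[-0.0003,0.0023,0],[-0.001,0,0.0014],[-0.001,0,0.0014],[-0.001,0,0.0014],[-0.001,0,0.0014],[0,0,0]],"hand":[0.9,0.9,0.9,0.9,0.9,0.9,0.9,0.9]}'
python3 ql.py; python3 bar.py
```

```text
clock: 12.98
position: [0.5728, -0.104, 0.233]
tcp_rot: [-2.381, -2.049, 0.001]
wrist_force: [-3.4, -4.3, 0.4]
grip_width: 0.311
finger_force: 30.0
q,L [0.0136 0.1016] res [ 0.0003  0.001  -0.0007] tool-yaw q 0.01699220585524508 F tool [-4.772  -2.7232 -0.3599] T [ 0.4511 -1.1173  0.0997] 12.975 0.3112317947838674
side -0.140 23 top z 0.1842 x -0.1572
side -0.130 34 top z 0.1832 x -0.1571
side -0.120 32 top z 0.1802 x -0.1569
side -0.110 20 top z 0.1846 x -0.157
side -0.100 13 top z 0.183 x -0.1578
side -0.090 12 top z 0.182 x -0.1569
side -0.080 11 top z 0.1817 x -0.1555
side -0.070 17 top z 0.1877 x -0.1539
side -0.060 1 top z nan x nan
top -0.130 9 top z 0.1703 x -0.1591
top -0.120 31 top z 0.178 x -0.1576
top -0.110 26 top z 0.1818 x -0.1555
  return _methods._mean(a, axis=axis, dtype=dtype,
  ret = ret.dtype.type(ret / rcount)
```

```bash
python3 -m handwheel '{"rot":[[0,0,0],[0,0,0],[0,0,0],[0,0,0],[0,0,0]],"slide":[[-0.0005,0,0.0007],[-0.0005,0,0.0007],[-0.0005,0,0.0007],[-0.0005,0,0.0007],[0,0,0]],"hand":[0.9,0.9,0.9,0.9,0.9]}'
python3 ql.py
python3 -m handwheel '{"rot":[[0,0,0],[0,0,0],[0,0,0]],"slide":[[-0.0005,0,0.0007],[-0.0005,0,0.0007],[0,0,0]],"hand":[0.9,0.9,0.9]}'
python3 ql.py
```

```text
clock: 13.7
position: [0.5725, -0.1059, 0.2302]
tcp_rot: [-2.381, -2.049, 0.001]
wrist_force: [-2.2, -4.7, -0.2]
grip_width: 0.313
finger_force: 30.0
q,L [0.0137 0.0826] res [ 0.0003  0.0011 -0.0007] tool-yaw q 0.01699554984701465 F tool [-4.9304 -1.4448  0.1776] T [ 0.4651 -0.8868  0.075 ] 13.7 0.3126259292171086
clock: 14.08
position: [0.5726, -0.1064, 0.2294]
tcp_rot: [-2.381, -2.049, -0.001]
wrist_force: [-4.6, 0.1, 8.5]
grip_width: 0.307
finger_force: 30.0
q,L [0.0132 0.0771] res [ 0.0003  0.001  -0.0007] tool-yaw q 0.016862660037197913 F tool [-0.5472 -4.5741 -8.539 ] T [ 0.8673 -0.2316  0.1075] 14.075 0.3073238282526043
```

```bash
python3 -m handwheel '{"rot":[[0,0,0],[0,0,-0.0025],[0,0,-0.0025],[0,0,0]],"slide":[[0,0,-0.0003],[0,0.0006,0],[0,0.0006,0],[0,0,0]],"hand":[0.9,0.9,0.9,0.9]}'
python3 ql.py
python3 -m handwheel '{"rot":[[0,0,-0.0025],[0,0,-0.0025],[0,0,0]],"slide":[[0,0.0006,0],[0,0.0006,0],[0,0,0]],"hand":[0.9,0.9,0.9]}'
python3 ql.py
```

```text
clock: 14.58
position: [0.5737, -0.1071, 0.2291]
tcp_rot: [-2.376, -2.055, 0.0]
wrist_force: [-2.5, -2.5, -0.2]
grip_width: 0.309
finger_force: 30.0
q,L [0.0079 0.0749] res [ 0.0003  0.0011 -0.0007] tool-yaw q 0.011962052450909172 F tool [-2.8227 -2.0957  0.1919] T [ 0.3626 -0.655   0.0654] 14.575 0.3090751938119363
clock: 14.95
position: [0.5748, -0.1073, 0.229]
tcp_rot: [-2.371, -2.061, 0.001]
wrist_force: [-3.4, -3.5, -0.2]
grip_width: 0.31
finger_force: 30.0
q,L [0.0032 0.0748] res [ 0.0003  0.0011 -0.0007] tool-yaw q 0.006905569791868377 F tool [-3.9671 -2.8515  0.2137] T [ 0.5386 -0.8788  0.0517] 14.95 0.3102055029554454
```

```bash
python3 -m handwheel '{"rot":[[0,0,0],[0,0,0],[0,0,0]],"slide":[[-0.0005,0,0.0007],[-0.0005,0,0.0007],[0,0,0]],"hand":[0.9,0.9,0.9]}'
python3 ql.py
```

```text
clock: 15.32
position: [0.5747, -0.1082, 0.2277]
tcp_rot: [-2.371, -2.06, 0.0]
wrist_force: [-4.0, -3.1, -0.2]
grip_width: 0.312
finger_force: 30.0
q,L [0.0032 0.0655] res [ 0.0003  0.0011 -0.0007] tool-yaw q 0.007064627886815084 F tool [-3.6487 -3.5636  0.1531] T [ 0.5977 -0.7621  0.101 ] 15.325 0.3115144450363025
```

```bash
python3 -m handwheel '{"rot":[[0,0,0],[0,0,0],[0,0,0],[0,0,0],[0,0,0],[0,0,0],[0,0,0]],"slide":[[-0.0004,0,0.0008],[-0.0004,0,0.0008],[-0.0004,0,0.0008],[-0.0004,0,0.0008],[-0.0004,0,0.0008],[-0.0004,0,0.0008],[0,0,0]],"hand":[0.9,0.9,0.9,0.9,0.9,0.9,0.9]}'
python3 ql.py
python3 -m handwheel '{"rot":[[0,0,0],[0,0,0],[0,0,0],[0,0,0],[0,0,0]],"slide":[[-0.0004,0,0.0008],[-0.0004,0,0.0008],[-0.0004,0,0.0008],[-0.0004,0,0.0008],[0,0,0]],"hand":[0.9,0.9,0.9,0.9,0.9]}'
python3 ql.py
```

```text
clock: 16.2
position: [0.5744, -0.111, 0.2231]
tcp_rot: [2.371, 2.06, -0.001]
wrist_force: [-5.3, -6.0, 1.1]
grip_width: 0.309
finger_force: 30.0
q,L [0.0028 0.0356] res [ 0.0003  0.0011 -0.0006] tool-yaw q 0.007114305838093332 F tool [-6.65   -4.4161 -1.1273] T [ 0.6594 -1.2204  0.05  ] 16.2 0.3089963318833774
clock: 16.82
position: [0.5743, -0.1128, 0.22]
tcp_rot: [2.371, 2.06, -0.001]
wrist_force: [-4.7, -8.2, 2.1]
grip_width: 0.312
finger_force: 30.0
q,L [0.0025 0.0155] res [ 0.0003  0.0011 -0.0006] tool-yaw q 0.007155335916235045 F tool [-8.8024 -3.5519 -2.0603] T [ 0.7354 -1.5018  0.0645] 16.825 0.3117987145079187
```

```bash
python3 -m handwheel '{"rot":[[0,0,0],[0,0,0],[0,0,0],[0,0,0]],"slide":[[-0.0009,0,0.0007],[-0.0008,0,0.0007],[-0.0004,0,0.0007],[0,0,0]],"hand":[0.9,0.9,0.9,0.9]}'
python3 ql.py;python3 bar.py 2>/dev/null
```

```text
clock: 17.32
position: [0.574, -0.114, 0.2179]
tcp_rot: [-2.371, -2.061, -0.001]
wrist_force: [-3.1, 0.3, 3.3]
grip_width: 0.31
finger_force: 30.0
q,L [0.0027 0.0015] res [ 0.0003  0.0011 -0.0006] tool-yaw q 0.006926644500593354 F tool [-0.1845 -3.1411 -3.2927] T [ 0.6521 -0.2142  0.0672] 17.325 0.30988508100873335
side -0.140 26 top z 0.1644 x -0.1526
side -0.130 39 top z 0.1601 x -0.1556
side -0.120 40 top z 0.1598 x -0.153
side -0.110 19 top z 0.1621 x -0.1539
side -0.100 12 top z 0.1626 x -0.154
side -0.090 12 top z 0.1645 x -0.1511
side -0.080 9 top z 0.1613 x -0.1532
side -0.070 6 top z 0.1654 x -0.1568
top -0.140 6 top z 0.1662 x -0.1554
top -0.130 30 top z 0.1621 x -0.1527
top -0.120 27 top z 0.1601 x -0.1662
top -0.110 8 top z 0.1573 x -0.1671
```

```bash
python3 -m handwheel '{"rot":[[0,0,0],[0,0,0]],"slide":[[-0.0003,0,0.0006],[0,0,0]],"hand":[0.9,0.9]}'
python3 ql.py
```

```text
clock: 17.68
position: [0.5741, -0.1141, 0.2177]
tcp_rot: [2.371, 2.061, 0.001]
wrist_force: [-5.0, 3.9, 9.9]
grip_width: 0.311
finger_force: 30.0
q,L [0.0025 0.0007] res [ 0.0003  0.0011 -0.0006] tool-yaw q 0.006880034304048738 F tool [ 3.1298 -5.511  -9.9359] T [1.0496 0.361  0.0599] 17.675 0.3112513405302093
```

```bash
python3 -m handwheel '{"rot":[[0,0,0],[0,0,0],[0,0,0],[0,0,0],[0,0,0],[0,0,0],[0,0,0],[0,0,0]],"slide":[[0,0,-0.0004],[0,0,0],[0,0,0],[0,0,0],[0,0,0],[0,0,0],[0,0,0],[0,0,0]],"hand":[0.9,0.65,0.6,0.5,0.4,0.3,0.3,0.3]}'
python3 -m handwheel '{"rot":[[0,0,0],[0,0,0],[0,0,0],[0,0,0],[0,0,0],[0,0,0],[0,0,0],[0,0,0],[0,0,0]],"slide":[[0,0,-0.005],[0,0,-0.01],[0,0,-0.02],[0,0,-0.03],[0,0,-0.03],[0,0,-0.03],[0,0,-0.03],[0,0,0],[0,0,0]],"hand":[0.3,0.3,0.3,0.3,0.3,0.3,0.3,0.3,0.3]}'
python3 bar.py 2>/dev/null
python3 - <<'E'
from st import *
from scipy.optimize import least_squares
for n in('wrist','side'):
    p=snap(n,n+'9.png');X=cloud(p)[p['depth']>0]
    k=X[(X[:,2]>.228)&(X[:,2]<.256)&(np.hypot(X[:,0]-.5743,X[:,1]+.115)<.03)]
    print(n,len(k))
    if len(k)>10:
        f=least_squares(lambda c:np.linalg.norm(k-c,axis=1)-.015,[.574,-.115,.235],loss='soft_l1',f_scale=.001).x
        print(f,least_squares(lambda v:knob(*v)-f,[0,0]).x)
a=cv2.imread('pics/side9.png');cv2.imwrite('pics/side9c.png',cv2.resize(a[150:330,170:380],(700,600),interpolation=cv2.INTER_CUBIC))
E
```

```text
clock: 18.68
position: [0.5739, -0.1145, 0.2175]
tcp_rot: [2.371, 2.061, -0.0]
wrist_force: [-0.0, 0.2, -0.6]
grip_width: 0.698
finger_force: 0.0
clock: 19.8
position: [0.5737, -0.1144, 0.3724]
tcp_rot: [-2.371, -2.061, 0.0]
wrist_force: [-0.6, -0.6, -0.4]
grip_width: 0.703
finger_force: 0.0
side -0.140 29 top z 0.1603 x -0.1545
side -0.130 40 top z 0.1606 x -0.1559
side -0.120 40 top z 0.1596 x -0.1558
side -0.110 20 top z 0.1634 x -0.1538
side -0.100 12 top z 0.1639 x -0.1536
side -0.090 12 top z 0.166 x -0.1556
side -0.080 11 top z 0.166 x -0.1527
side -0.070 13 top z 0.1826 x -0.1523
side -0.060 5 top z 0.1655 x -0.1506
top -0.140 11 top z 0.1681 x -0.1537
top -0.130 16 top z 0.1646 x -0.1562
wrist 890
[ 0.5727 -0.1141  0.2362] [0.0097 0.0038]
side 88
[ 0.5706 -0.1146  0.2364] [0.0172 0.0019]
```

View pics/wrist9.png

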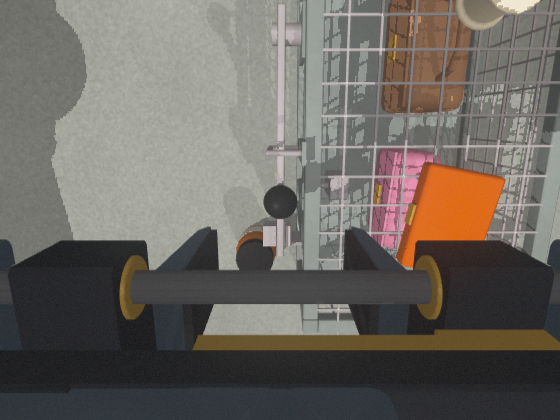

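View pics/side9c.png

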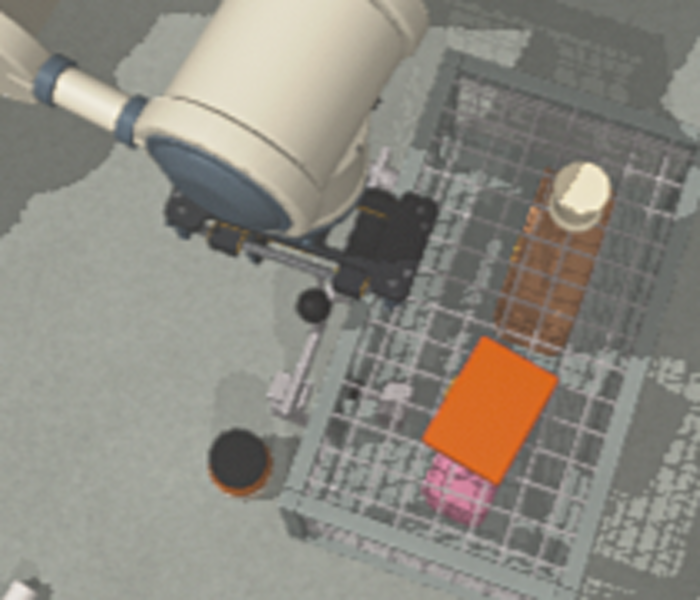

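The wrist view shows the bar running into the catch slot at about (283,237), with the knob at (281,202). In the side view the bar sits in the catch at (290,395), and nothing else has moved. Latch lift reads about 0.003, so it is seated.

```bash
python3 -c "
from bench import robot
print(robot.job_done())"
```

```text
the job is handed in; nothing more can be done
None
```

The gate is shut and latched: the bar is seated on the floor of the catch (lift about 0.003 rad), the knob is released with the arm clear above it, and I handed the job in after about 20 s; in the final pictures the bags, spool, card case and glue jar look unmoved.

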